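# Cap away, bayonet lid on, hold the grinder at pulse

## Task

Get the grinder ready and pulse it: lift the plain dust cap off the grinder's mouth and put it back flat and fully home in its own well, the one it fits among the three wooden blocks. Then take the winged bayonet lid from its block, set it fully down in the grinder's mouth and twist it clockwise (seen from above) until its wing points at the single long mark, about halfway to the lock, never as far as the lock click. Finish while still gripping the lid and holding it there against the spring, with the other things on the worktop left where they stand.

Things in the scene. Friction and masses are not known exactly. Their poses are not given: they have to be found in the camera images.
- grinder: Electric grinder, fixed: steel body 115 mm high, 120 mm across at the foot, 114 mm at its black mouth. Origin: centre of its underside, z up, yaw varies. Raised steel rim marks, the same on both sides, clockwise from above: short dot on the grinder's x axis (open), one long bar 40 degrees on (pulse), a pair of bars 86 degrees on (lock). The cap covers the mouth at the start.
- mouth (a point): Centre of the mouth in the rim plane, 115 mm above the worktop. Opening 68 mm across, with two notches facing each other for the lid's lugs on the grinder's +x and -x axis, 18 mm wide, reaching 40 mm from the centre. The lid drops in with its x axis along the grinder's x axis, either way round, within about 4 degrees.
- pulse_mark: The single long rim mark (pulse). Its origin lies on the mouth's centre at rim height; its x axis points from the centre through the mark: the grinder's x axis turned 40 degrees (0.70 rad) clockwise seen from above. The far side of the rim carries the same mark.
- drive (a joint): Sprung ring in the mouth that the lid's lugs turn: rad, 0 at rest, grows clockwise. Moves once the lid is about 4 degrees past entry; reads about 0.63 with the lid at the pulse mark. The spring gives 0.04 N m at 0, 0.075 at pulse, and returns a lid let go. Lock pawls resist (0.3 N m) from 0.95 (lid 58 degrees) and click over near 1.4 (86); past 1.05 counts as going into the lock.
- lid: Winged black bayonet lid, about 120 g, in the widest well at the start, any yaw. Origin: centre of its plug's underside. Plug 62 mm across, z 0 to 20 mm, two lugs on +x and -x (12 mm wide, 37 mm from the axis, z 2 to 8.5); flange 90 mm across, z 20 to 27. Half a turn makes no difference. Fully down in the mouth, flange on the rim, its origin is 95 mm above the grinder's underside.
- lid_wing (a point): Grip point on the lid's axis, 45 mm above the lid's origin. The wing is a straight upright bar on the flange, 60 mm long along the lid's x, 14 mm thick along its y, from 27 to 55 mm above the lid's origin.
- cap: Plain round black dust cap, about 70 g, on the grinder's mouth at the start. Origin: centre of its plug's underside. Plug 62 mm across, z 0 to 8 mm; flange 88 mm across, z 8 to 13; round knob to grip, 20 mm across at z 13 to 22, widening to 25 mm at z 30 to 41. Home in its well, flange on the block, its origin is 18 mm above the block's underside.
- dock_cap: Fixed square block of pale wood, 104x104 mm, 26 mm high, round well 22 mm deep in the middle of its top; which block stands where varies. Origin: centre of its underside (its top is at z = 26 mm). Well 67 mm across: the dust cap's own, empty at the start.
- dock_lid: Fixed square block of pale wood, 104x104 mm, 26 mm high, round well 22 mm deep in the middle of its top; which block stands where varies. Origin: centre of its underside (its top is at z = 26 mm). Well 85 mm across: holds the bayonet lid at the start, its origin 6 mm above the block's underside.
- dock_small: Fixed square block of pale wood, 104x104 mm, 26 mm high, round well 22 mm deep in the middle of its top; which block stands where varies. Origin: centre of its underside (its top is at z = 26 mm). Well 47 mm across: another part's, too small for cap or lid; stays empty.
- garlic: Bystander, loose: garlic bulb, 60x57x58 mm. Origin: centre of its underside as it stands or lies; to be left alone.
- tomato_tin: Bystander, loose: low round food tin, 75 mm across, 58 mm high. Origin: centre of its underside as it stands or lies; to be left alone.
- salt_shaker: Bystander, loose: small salt shaker, 44 mm across, 90 mm high. Origin: centre of its underside as it stands or lies; to be left alone.
- teaspoon: Bystander, loose: metal teaspoon lying flat, 132 mm long, 11 mm high. Origin: centre of its underside as it stands or lies; to be left alone.

How it is judged:
On the way, in this order (a step that is already met when the one before it is completed fails the run):
1. the dust cap lies flat and fully home in its own well, let go (horizontal distance between cap and dock_cap below 0.006 m and z of cap in the frame of dock_cap between 0.015 and 0.0205 m and angle between cap's own z axis and vertical below 0.06 rad and contact force between the fingers and cap below 0.05 N and linear speed of cap below 0.02 m/s), for 0.2 s.
2. the bayonet lid is fully down in the grinder's mouth (horizontal distance between lid and mouth below 0.005 m and z of lid in the frame of grinder between 0.092 and 0.0975 m and angle between lid's own z axis and vertical below 0.06 rad), for 0.1 s.
At the end, for the whole second after the job is handed in: Lid seated in the mouth (5 mm across, 2.5 mm in height, level), still, gripped with over 2 N, wing within 9 degrees of the pulse mark, drive ring 0.35 to 0.85 rad; cap let go, home and level in its own well (6 mm across, 2.5 mm in height) (all of step 2 and angle between the x axis of lid and the x axis of pulse_mark, either way round below 0.16 rad and value of joint drive between 0.35 and 0.85 rad and angular speed of lid below 0.15 rad/s and contact force between the fingers and lid above 2 N and horizontal distance between cap and dock_cap below 0.006 m and z of cap in the frame of dock_cap between 0.015 and 0.0205 m and angle between cap's own z axis and vertical below 0.06 rad and contact force between the fingers and cap below 0.05 N); the arm keeps its last pose, push and grip.
It fails at once if the lid is turned into the lock (drive ring beyond 1.05 rad) (value of joint drive above 1.05 rad).
It fails at once if another thing on the worktop is shifted by more than 30 mm or knocked over (distance of any of garlic, tomato_tin, salt_shaker, teaspoon from where it was at the start of the episode above 0.03 m or angle between any of tomato_tin, salt_shaker's own z axis and vertical above 0.5 rad).
It also fails if it takes over 54 s, if anything falls off the work surface, if the arm or the gripper's body presses on something with over 40 N, if the wrist force passes 120 N, or if a joint passes its speed limit or range.

## Robot

A 7-joint arm with a two-finger parallel gripper is mounted at the origin on a cart in front of the work surface, level with it; the furniture and walls round the work are solid. World frame = base frame: x ahead of the robot, y to its left, z up, the work surface at z = 0. Lengths are in m, angles in rad, forces in N, time in s.
With the tool pointing down it reaches from about 0.4 to 0.85 m from the base axis. Payload 10.4 kg.
Tool frame: the origin (TCP) lies between the finger pads; the fingertips stand 14 mm ahead of it and the grasp point (between the pads) lies 5 mm behind it (r.finger_overhang is the z of the fingertips in the tool frame, in m); z points along the fingers, y is the line along which they close (so a half turn about z gives the same grasp; the last joint's range is limited). The gripper opens to 87 mm and grips with 3 to 60 N. Pads are 19 mm wide; open, the fingers measure 117 mm over their backs; the gripper's body (75 mm by 190 mm) begins 51 mm behind the grasp point.
Start: joints at [1.298, 0.332, -0.065, 1.46, 0.022, 1.35, -0.088], TCP at [0.155, -0.606, 0.237] pointing down, gripper open.
Joint ranges: [-2.6, 2.6], [-0.5, 2.12], [-1.47, 1.34], [0.16, 2.42], [-1.27, 4.41], [0.06, 2.06], [-2.6, 2.6]. Speed limits (rad/s): [2.22, 2.22, 2.79, 2.79, 3.14, 3.14, 3.14].

## Interface

Orientations are given as a unit quaternion [x, y, z, w].
In Python, from bench import r, optics gives the robot as it stands.
- The arm moves only by the shell command python3 -m pendant 'ROWS' [FORCE]. ROWS is JSON, a list of rows, each a list of 7 numbers: the closure, from -1 (fully open) to 1 (shut), then the shift along the tool's x, y, z scaled (see below), then the turn, a rotation vector about the tool's x, y, z scaled (see below). In form: [[grip, x, y, z, rx, ry, rz], ...]. A call has 1 to 8 rows; each row is the pose to reach, as a shift and turn from the pose commanded when the call began, along the tool's axes at that moment; what a row does not reach only later rows make up. The controller multiplies each number of a shift by 0.3 m and each number of a turn by 120 degrees. A row lasts 1/8 s, in which the tool goes at most 62.5 mm and 10.7 degrees, less where a joint would pass 70% of its speed; a pose out of reach is approached as far as the arm can. A call with a number of a shift or a turn outside -1 to 1 is refused whole. A call with a gripper value outside its range is refused whole. The fingers move at their own pace and stop on an object; FORCE is the grip in N (left out, the last holds). Time passes only in rows, so rows that repeat a pose let the fingers close. It gives the time, the measured TCP pose, the force, the opening and the grip force at its end, in the units of the state.
- r.read_state(): the state, without advancing time (a new reading comes with each control period).
- optics.camera(name): name is "side" or "top"; returns a dict with "pixels" (400x640x3 uint8, red, green, blue), "vfov" (degrees; the focal length in pixels is half the picture's height over the tangent of half this angle, whatever the lens; pixels are square), "cx", "cy" (the principal point, pixels), "D" ([k1, k2, p1, p2, k3] as OpenCV has them; the pictures are not rectified), "rvec" (rotation vector, rad) and "tvec" (3), from world to camera coordinates, as OpenCV has them. Camera axes: x right, y down, z forward; pixel columns grow to the right and rows downward; lengths in m; the calibration is good to about 2 mm. A picture is of the moment at which its call begins. There is no depth.
- r.close_job(): hands the job in; it is judged then, once.
The state is a dict: "time": time; "joint_positions": joint angles; "joint_vel": joint speeds; "joint_torque": joint torques, N m; "ee_pos": TCP position; "eef_rot": TCP orientation; "ft_force": force on the tool from outside, world axes, zero at the start; "torque": the same for the moment, N m; "width": finger opening in m; "grip_force": force on a finger pad.
Only numpy, scipy, OpenCV 4.12 (cv2) and the standard library are available. Lean on these libraries where they do the work, as an engineer would, in place of code of your own. Each camera call takes 0.05 s, during which the arm holds its last target. There are 200 camera calls.

## Working session

There is one attempt and no reset: what is moved stays moved. The work goes in short steps, Python scripts to look and compute and a shell command to move; the robot and the scene stay as the last step left them, time stands still between calls to the robot, and variables do not carry over. Pictures are saved under pics/ and viewed, at most 11 in all, crops included, and the job is handed in when it is done.

```bash
ls; mkdir -p pics; python3 - <<'E'
from bench import r, optics
import cv2,pickle
for n in("top","side"):
    c=optics.camera(n); pickle.dump(c,open(f"pics/{n}0.pkl","wb")); cv2.imwrite(f"pics/{n}0.png",c["pixels"][:,:,::-1])
    print({k:v for k,v in c.items() if k!="pixels"})
print(r.read_state())
E
```

```text
pics
{'vfov': 51.31190404859529, 'cx': 315.43998220873027, 'cy': 201.71962094456052, 'D': array([-0.00571607,  0.        ,  0.        ,  0.        ,  0.        ]), 'rvec': array([ 2.12628256, -2.09969261,  0.21293409]), 'tvec': array([0.03574589, 0.49662344, 1.06533808])}
{'vfov': 42.61307758695694, 'cx': 317.9091765297474, 'cy': 194.1592405441104, 'D': array([-0.17058451,  0.        ,  0.        ,  0.        ,  0.        ]), 'rvec': array([ 2.12013795, -0.18569591,  0.09518123]), 'tvec': array([-0.45840346,  0.16926664,  1.26404306])}
{'time': 0.1, 'joint_positions': array([ 1.29841887,  0.33279182, -0.06468219,  1.4608678 ,  0.02158334,
        1.34991479, -0.08850101]), 'joint_vel': array([ 0.00143734, -0.00127552,  0.00110679, -0.00376315,  0.00158444,
        0.00213562, -0.00041989]), 'joint_torque': array([ 7.33821380e-04, -6.24535203e+01,  2.42068770e-02, -3.90723324e+01,
       -6.14243327e-02,  3.64662311e-02,  9.55909195e-05]), 'ee_pos': array([ 0.15440044, -0.60527822,  0.23583897]), 'eef_rot': array([ 9.92211457e-01,  1.24563276e-01, -1.04548003e-04, -6.35050720e-04]), 'ft_force': array([-1.19081474, -0.01155019, -0.26984358]), 'torque': array([-4.12427850e-02,  4.78489566e-02,  6.08785277e-06]), 'grip_force': 0.0, 'width': 0.08677560393616998}
```

View pics/top0.png

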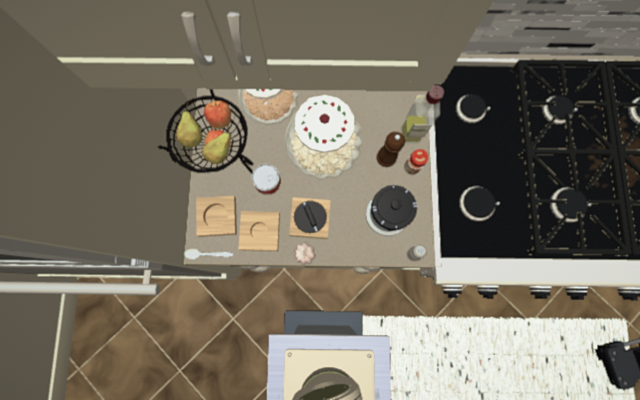

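View pics/side0.png

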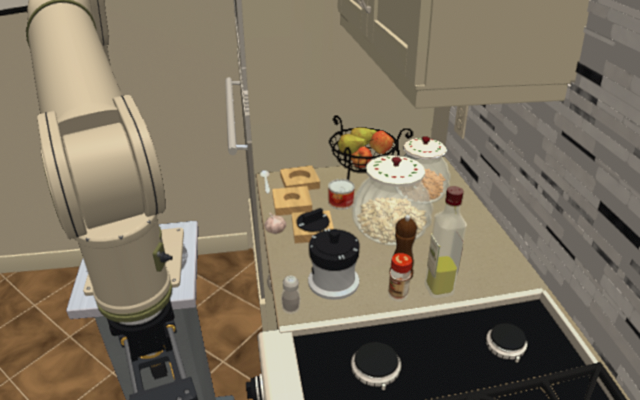

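The top view shows the grinder with its cap at about (393,208) and the lid in its block at (310,217). The two empty wells are at (215,215) and (259,230), and the garlic, salt, tin and spoon are at (305,252), (417,252), (265,178) and (208,254). The side view agrees: jars and bottles stand beyond the grinder and the arm is clear.

```bash
cat > h.py <<'E'
import numpy as np,cv2,pickle
from scipy.spatial.transform import Rotation as R
def K(c):
    f=200/np.tan(np.radians(c["vfov"]/2)); return np.array([[f,0,c["cx"]],[0,f,c["cy"]],[0,0,1.]])
def onplane(c,uv,z):
    p=cv2.undistortPoints(np.float64(uv).reshape(-1,1,2),K(c),c["D"]).reshape(-1,2)
    Rm=cv2.Rodrigues(c["rvec"])[0]; C=-Rm.T@c["tvec"]
    d=np.c_[p,np.ones(len(p))]@Rm
    return C+d*((z-C[2])/d[:,2])[:,None]
def proj(c,P): return cv2.projectPoints(np.float64(P).reshape(-1,1,3),c["rvec"],c["tvec"],K(c),c["D"])[0].reshape(-1,2)
def load(n): return pickle.load(open(f"pics/{n}.pkl","rb"))
E
python3 - <<'E'
from h import *
c=load("top0"); im=c["pixels"][:,:,::-1]
a=cv2.resize(im[185:270,180:330],None,fx=5,fy=5,interpolation=cv2.INTER_CUBIC)
cv2.imwrite("pics/cropA.png",a)
b=cv2.resize(im[175:240,355:435],None,fx=9,fy=9,interpolation=cv2.INTER_CUBIC)
cv2.imwrite("pics/cropB.png",b)
Rm=cv2.Rodrigues(c["rvec"])[0];print(-Rm.T@c["tvec"])
print(onplane(c,[[215,215],[259,230],[310,217]],.026),onplane(c,[[393,208]],.12))
E
```

```text
[0.27052713 0.0375606  1.14379286]
[[0.46089003 0.31530476 0.026     ]
 [0.42126681 0.19370537 0.026     ]
 [0.45861467 0.0563511  0.026     ]] [[ 0.46820737 -0.15258131  0.12      ]]
```

View pics/cropA.png

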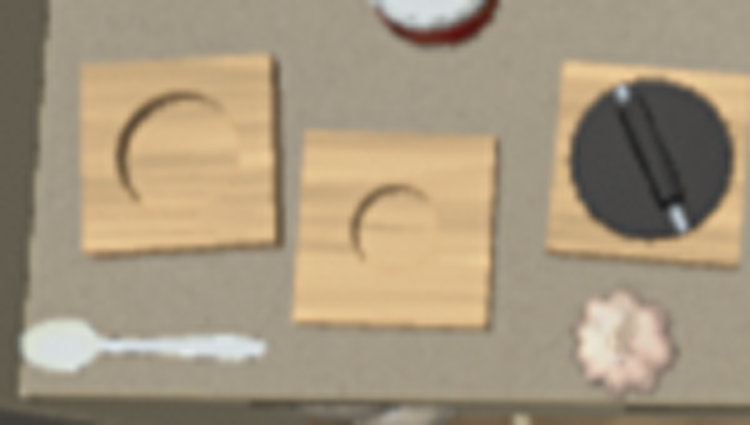

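View pics/cropB.png

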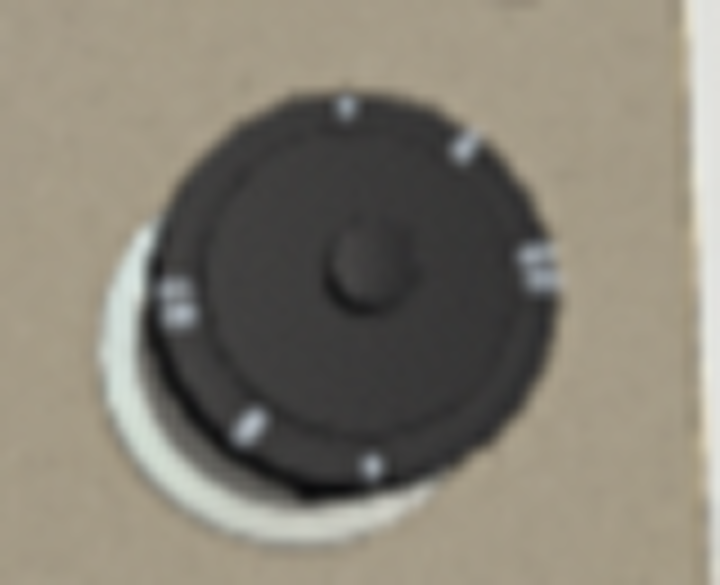

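Crop A: the left well, at about (180,155), is clearly the larger (67 mm), and the middle one (47 mm) is small. The lid's wing tips are at (622,93) and (680,219). Crop B: the dots are at (345,107) and (372,465), the long bars at (466,146) and (250,426), and the pairs at (540,268) and (177,303).

```bash
cat > m.py <<'E'
from h import *
def blobs(m,lo):
    n,l,s,ce=cv2.connectedComponentsWithStats(m.astype(np.uint8)); return [(l==i,s[i,4],ce[i]) for i in range(1,n) if s[i,4]>=lo]
for n in("top0","side0"):
    c=load(n); im=c["pixels"]; hsv=cv2.cvtColor(im,cv2.COLOR_RGB2HSV).astype(int)
    box=np.zeros(im.shape[:2],bool)
    if n=="top0": box[185:262,188:435]=1
    else: box[160:300,260:365]=1
    wood=box&(hsv[...,0]<25)&(hsv[...,1]>75)&(hsv[...,2]>130)
    for m,a,ce in blobs(wood,200):
        ct=max(cv2.findContours(m.astype(np.uint8),0,1)[0],key=cv2.contourArea)
        q=cv2.approxPolyDP(cv2.convexHull(ct),4,True).reshape(-1,2)
        w=onplane(c,q,.026); rc=cv2.minAreaRect(np.float32(w[:,:2]*1000))
        print(n,"wood",a,ce.round(1),q.tolist(),"rect",np.round(rc[0],1),np.round(rc[1],1),round(rc[2],1))
    dark=box&(hsv[...,2]<80)
    for m,a,ce in blobs(dark,150):
        ct=max(cv2.findContours(m.astype(np.uint8),0,1)[0],key=cv2.contourArea)
        e=cv2.fitEllipse(cv2.convexHull(ct))
        print(n,"dark",a,np.round(e[0],1),np.round(e[1],1),onplane(c,[e[0]],.033)[0].round(4),onplane(c,[e[0]],.115)[0].round(4))
    mk=box&(hsv[...,2]>110)&(hsv[...,1]<60)
    for m,a,ce in blobs(mk,2):
        if a<60: print(n,"white",a,ce.round(1))
c=load("top0")
f=lambda P,o,s: (np.array(P)+.5)/s-.5+o
g=onplane(c,f([[345,107],[372,465],[466,146],[250,426],[540,268],[177,303]],[355,175],9),.116)
print("centres",(g[0]+g[1])/2,(g[2]+g[3])/2,(g[4]+g[5])/2)
for i in(0,2,4): d=g[i]-g[i+1]; print("ang",np.degrees(np.arctan2(d[1],d[0])),np.hypot(*d[:2]))
w=f([[622,93],[680,219]],[180,185],5)
for z in(.033,.061): q=onplane(c,w,z); d=q[0]-q[1]; print("wing",q.mean(0),np.degrees(np.arctan2(d[1],d[0])),np.hypot(*d[:2]))
E
python3 m.py
```

```text
top0 wood 1458 [215.4 215.8] [[233, 196], [234, 233], [197, 235], [196, 199]] rect [458.6 314.8] [102.5 101.7] 5.5
top0 wood 650 [309.1 219. ] [[293, 197], [329, 200], [326, 238], [289, 234]] rect [457.8  58.6] [100.3 104.9] 85.8
top0 wood 1518 [259.  230.8] [[241, 211], [279, 213], [277, 250], [239, 249]] rect [420.4 193.7] [104.  103.5] 89.2
top0 dark 1489 [393.3 207.8] [43.7 45.3] [ 0.4855 -0.1695  0.033 ] [ 0.4697 -0.1542  0.115 ]
top0 dark 717 [309.8 216.6] [30.1 30.8] [0.4585 0.0567 0.033 ] [0.4447 0.0553 0.115 ]
top0 white 4 [393.2 185.8]
top0 white 9 [304. 203.]
top0 white 17 [374.2 208.2]
top0 white 9 [382.3 222. ]
top0 white 15 [315.4 228.3]
top0 white 3 [395.7 226.3]
side0 wood 2005 [295.2 196.4] [[312, 165], [321, 180], [316, 233], [307, 242], [294, 243], [274, 213], [271, 188], [280, 169]] rect [426.1 178.2] [409.5 145.4] 77.2
side0 dark 187 [344.7 169.2] [19.  42.6] [0.6038 0.3109 0.033 ] [0.5704 0.167  0.115 ]
side0 dark 2182 [326.7 240. ] [52.2 71.6] [ 0.4814 -0.0373  0.033 ] [ 0.461  -0.1443  0.115 ]
side0 white 9 [328.8 162.6]
side0 white 2 [314.  165.5]
side0 white
[... 305 characters left out ...]
ite 6 [339.5 257. ]
side0 white 3 [312. 265.]
side0 white 9 [262. 270.]
side0 white 7 [267.9 276.7]
side0 white 5 [263. 282.]
side0 white 8 [269.5 281.5]
side0 white 6 [267.  284.8]
side0 white 8 [260.  288.5]
side0 white 6 [264.  291.5]
side0 white 3 [269.7 290. ]
side0 white 8 [262.1 297.1]
centres [ 0.47379108 -0.15690125  0.116     ] [ 0.47359905 -0.15702625  0.116     ] [ 0.47343849 -0.15697986  0.116     ]
ang 2.7758103287523284 0.10197369327956825
ang -37.78340105759003 0.10183405017966426
ang -83.6992969685789 0.10230010390824973
wing [0.4609327  0.05692589 0.033     ] 25.27300078294814 0.07600292505029954
wing [0.45613311 0.05643774 0.061     ] 25.273000782948117 0.07408710260505116
```

```bash
python3 - <<'E'
from h import *
s=load("side0");t=load("top0")
G=np.array([.4736,-.157,.116])
for a in(2.5,-37.5,-83.5):
    d=.051*np.array([np.cos(np.radians(a)),np.sin(np.radians(a)),0]); print("pred side",a,proj(s,[G+d,G-d]).round(1).tolist())
L=np.array([.461,.057,.033]);d=.038*np.array([np.cos(np.radians(25)),np.sin(np.radians(25)),0]);print("lid",proj(s,[L+d,L-d]).round(1).tolist())
# measured side: pair marks & long bars centre on z=.116
for p,q in (([327,229.5],[341,256.5]),([313.4,236.3],[355.2,249.4])): w=onplane(s,[p,q],.116);dd=w[0]-w[1];print("G side",w.mean(0),np.degrees(np.arctan2(dd[1],dd[0])),np.hypot(*dd[:2]))
w=onplane(s,[[324,214.8],[301,224.2]],.033);dd=w[0]-w[1];print("lid side",w.mean(0),np.degrees(np.arctan2(dd[1],dd[0])),np.hypot(*dd[:2]))
print("capblock side",proj(s,[[.461+a*.052,.315+b*.052,.026] for a,b in((1,1),(1,-1),(-1,-1),(-1,1))]).round(1).tolist())
b=cv2.resize(s["pixels"][155:275,255:375,::-1],None,fx=5,fy=5,interpolation=cv2.INTER_CUBIC);cv2.imwrite("pics/cropC.png",b)
E
```

```text
pred side 2.5 [[355.4, 239.3], [310.9, 245.5]]
pred side -37.5 [[354.3, 248.8], [313.1, 236.2]]
pred side -83.5 [[340.6, 256.2], [326.6, 229.6]]
lid [[324.3, 215.1], [300.6, 224.5]]
G side [ 0.47437139 -0.15757674  0.116     ] 96.23262833242953 0.1032175306531669
G side [ 0.47462001 -0.15847859  0.116     ] 142.11218889914414 0.10384035133550197
lid side [0.4613744  0.05838217 0.033     ] 25.71158901452005 0.07459099121515331
capblock side [[313.0, 165.2], [318.6, 181.5], [284.2, 184.7], [280.4, 168.1]]
```

View pics/cropC.png

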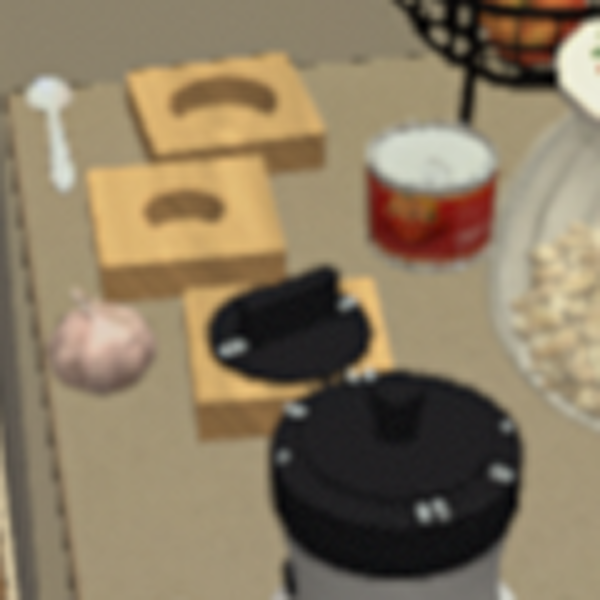

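Crop C matches the predictions to within about 1 px: marks at (285–520, 375–515), the cap's knob at (397,385), the large well on the far block. The pose estimates hold.

```bash
cat > go.py <<'E'
# usage: go.py x y z yaw_deg -> full shift/turn in row units from current measured pose
import sys; from h import *; from bench import r
s=r.read_state(); x,y,z,yaw=map(float,sys.argv[1:5])
Rc=R.from_quat(s["eef_rot"]); a=np.radians(yaw)
T=R.from_matrix(np.array([[np.cos(a),np.sin(a),0],[np.sin(a),-np.cos(a),0],[0,0,-1]]))
if np.degrees((Rc.inv()*T).magnitude())>95: T=T*R.from_rotvec([0,0,np.pi])
d=np.array([x,y,z])-s["ee_pos"]; cx=Rc.as_matrix()[:,0]
print("t",s["time"],"pos",s["ee_pos"].round(4),"yaw",np.degrees(np.arctan2(cx[1],cx[0])).round(2),"q",s["joint_positions"].round(2),"w",s["width"].round(4),"F",s["ft_force"].round(1),s["grip_force"])
print("shift",(Rc.inv().apply(d)/.3).round(4),"turn",(np.degrees((Rc.inv()*T).as_rotvec())/120).round(4),"dist",np.linalg.norm(d).round(3))
E
python3 - <<'E'
from h import *
c=load("top0");s=load("side0")
f=lambda P,o,k:(np.array(P)+.5)/k-.5+o
w=onplane(c,f([[80,65],[272,57],[281,243],[83,254]],[180,185],5),.026);print("block top",w.mean(0).round(4))
w=onplane(s,f([[128,75],[290,55],[325,137],[152,165]],[255,155],5),.026);print("block side",w.mean(0).round(4))
print("knob top",onplane(c,f([[370,262]],[355,175],9),.148).round(4),"knob side",onplane(s,f([[397,390]],[255,155],5),.148).round(4))
print("jar",onplane(c,[[324,118],[324,160],[360,140]],.2).round(3),"mill",onplane(c,[[395,141],[417,155]],.13).round(3))
E
python3 go.py .474 -.157 .22 5
```

```text
block top [0.4599 0.3142 0.026 ]
block side [0.4609 0.307  0.026 ]
knob top [[ 0.4736 -0.1542  0.148 ]] knob side [[ 0.4733 -0.1639  0.148 ]]
jar [[ 0.672  0.023  0.2  ]
 [ 0.566  0.022  0.2  ]
 [ 0.617 -0.063  0.2  ]] mill [[ 0.641 -0.16   0.13 ]
 [ 0.604 -0.215  0.13 ]]Traceback (most recent call last):
  File "go.py", line 8, in <module>
    print("t",s["time"],"pos",s["ee_pos"].round(4),"yaw",np.degrees(np.arctan2(cx[1],cx[0])).round(2),"q",s["joint_positions"].round(2),"w",s["width"].round(4),"F",s["ft_force"].round(1),s["grip_force"])
                                                                                                                                            ^^^^^^^^^^^^^^^^
AttributeError: 'float' object has no attribute 'round'
```

```bash
sed -i 's/s\["width"\].round(4)/round(s["width"],4)/' go.py
python3 go.py .474 -.157 .22 10
python3 - <<'E'
from h import *
# cap block: subpixel edges of both views, lines fitted to gradient-weighted boundary of the wood top
c=load("top0"); im=c["pixels"].astype(float); sat=(im[...,0]-im[...,2])  # wood is yellow
# half-level crossing along scan lines
def cross(v,lv):
    i=np.where((v[:-1]-lv)*(v[1:]-lv)<=0)[0]; return [k+(lv-v[k])/(v[k+1]-v[k]+1e-9) for k in i]
lv=55
print(sat[215,190:240].astype(int))
Lp,Rp,Tp,Bp=[],[],[],[]
for y in range(201,231):
    k=cross(sat[y,185:245],lv)
    if k: Lp.append((185+k[0],y)); Rp.append((185+k[-1],y))
for x in range(201,230):
    k=cross(sat[188:244,x],lv)
    if k: Tp.append((x,188+k[0])); Bp.append((x,188+k[-1]))
ctr=[]
W=[onplane(c,P,.026)[:,:2] for P in(Lp,Rp,Tp,Bp)]
ln=[cv2.fitLine(np.float32(w),cv2.DIST_HUBER,0,.01,.01).ravel() for w in W]
print([np.degrees(np.arctan2(l[1],l[0])).round(1) for l in ln])
X=lambda a,b:(lambda t:a[2:]+t*a[:2])(np.linalg.solve(np.c_[a[:2],-b[:2]],b[2:]-a[2:])[0])
q=np.array([X(ln[i],ln[j]) for i,j in((0,2),(1,2),(1,3),(0,3))]);print(q.round(4).tolist(),q.mean(0).round(4),np.linalg.norm(q-np.roll(q,1,0),axis=1).round(4))
E
```

```text
t 0.1 pos [ 0.1544 -0.6053  0.2358] yaw 14.31 q [ 1.3   0.33 -0.06  1.46  0.02  1.35 -0.09] w 0.0868 F [-1.2 -0.  -0.3] 0.0
shift [ 1.4016 -1.1845  0.0543] turn [-0.0006  0.      0.0359] dist 0.551
[27 28 27 27 26 33 62 77 78 78 78 78 75 58 45 60 76 79 77 77 76 77 77 77
 77 77 77 76 78 77 78 77 78 77 76 77 78 82 80 80 80 80 79 82 70 45 29 27
 26 29]
[np.float32(4.9), np.float32(18.7), np.float32(-85.3), np.float32(-85.6)]
[[0.5080000162124634, 0.3716000020503998], [0.5162000060081482, 0.27219998836517334], [0.4131999909877777, 0.23729999363422394], [0.4036000072956085, 0.3626999855041504]] [0.4603 0.3109] [0.1048 0.0997 0.1088 0.1257]
```

```bash
python3 -m pendant '[[-1,0.17,-0.14,0.005,0,0,0],[-1,0.33,-0.28,0.01,0,0,0],[-1,0.5,-0.42,0.02,0,0,0],[-1,0.66,-0.56,0.025,0,0,0],[-1,0.83,-0.7,0.03,0,0,0.02],[-1,0.98,-0.83,0.035,0,0,0.035]]'; python3 go.py .4738 -.157 .2 10
python3 - <<'E'
from h import *
c=load("top0"); im=c["pixels"].astype(float); sat=im[...,0]-im[...,2]
def first(v,lv=53):
    k=np.where(v>lv)[0][0]; return k-(v[k]-lv)/(v[k]-v[k-1])
def line(P): return cv2.fitLine(np.float32(onplane(c,P,.026)[:,:2]),cv2.DIST_HUBER,0,.01,.01).ravel()
def X(a,b): return a[2:]+np.linalg.solve(np.c_[a[:2],-b[:2]],b[2:]-a[2:])[0]*a[:2]
for nm,xs,ys,x0,y0 in(("cap",range(201,230),range(203,231),186,188),("lid",range(297,325),range(202,230),283,188)):
    l=line([(x0+first(sat[y,x0:x0+30]),y) for y in ys]); t=line([(x,y0+first(sat[y0:y0+30,x])) for x in xs])
    k=X(l,t); u=l[:2]*-np.sign(l[0]); v=t[:2]*-np.sign(t[1])
    print(nm,k.round(4),"ang",np.degrees([np.arctan2(*l[1::-1]),np.arctan2(*t[1::-1])]).round(1),"centre",(k+.052*(u+v)).round(4))
E
```

```text
time: 0.85
ee_pos: [0.3726, -0.2983, 0.2262]
eef_rot: [0.996, 0.088, -0.0, 0.0]
ft_force: [0.7, -0.8, -0.5]
width: 0.0872
grip_force: 0.0
t 0.85 pos [ 0.3726 -0.2983  0.2262] yaw 10.04 q [ 0.92  0.03 -0.35  1.84  0.01  1.28 -0.82] w 0.0872 F [ 0.7 -0.8 -0.5] 0.0
shift [ 0.4144 -0.4051  0.087 ] turn [0.0001 0.0001 0.0004] dist 0.176
cap [0.5083 0.3718] ang [  4.9 -85.3] centre [0.4607 0.3156]
lid [0.5147 0.1061] ang [-3.8 86.2] centre [0.4594 0.0577]
```

```bash
python3 -m pendant '[[-1,0.13,-0.13,0.03,0,0,0],[-1,0.26,-0.26,0.06,0,0,0],[-1,0.39,-0.38,0.087,0,0,0],[-1,0.39,-0.38,0.087,0,0,0],[-1,0.39,-0.38,0.087,0,0,0]]'; python3 go.py .4738 -.157 .138 10
```

```text
time: 1.48
ee_pos: [0.4667, -0.1678, 0.1999]
eef_rot: [0.996, 0.088, -0.0, -0.0]
ft_force: [-0.1, -0.2, -0.7]
width: 0.0871
grip_force: 0.0
t 1.475 pos [ 0.4667 -0.1678  0.1999] yaw 10.11 q [ 0.73  0.11 -0.51  1.82  0.06  1.23 -1.18] w 0.0871 F [-0.1 -0.2 -0.7] 0.0
shift [ 0.0299 -0.0311  0.2063] turn [-0.0001  0.0004  0.0009] dist 0.063
```

```bash
python3 -m pendant '[[-1,0.03,-0.031,0.0,0,0,0],[-1,0.03,-0.031,0.1,0,0,0],[-1,0.03,-0.031,0.206,0,0,0],[-1,0.03,-0.031,0.206,0,0,0],[1,0.03,-0.031,0.206,0,0,0],[1,0.03,-0.031,0.206,0,0,0],[1,0.03,-0.031,0.206,0,0,0],[1,0.03,-0.031,0.206,0,0,0]]' 20; python3 go.py .4738 -.157 .138 10
```

```text
time: 2.48
ee_pos: [0.4744, -0.1568, 0.1388]
eef_rot: [0.996, 0.088, 0.0, 0.0]
ft_force: [-0.5, 0.0, -0.0]
width: 0.055
grip_force: 0.0
t 2.475 pos [ 0.4744 -0.1568  0.1388] yaw 10.11 q [ 0.71  0.18 -0.52  1.89  0.1   1.1  -1.24] w 0.055 F [-0.5  0.  -0. ] 0.0
shift [-0.0019  0.0003  0.0025] turn [ 0.0002 -0.0002  0.0009] dist 0.001
```

```bash
python3 -m pendant '[[1,0,0,0,0,0,0],[1,0,0,0,0,0,0],[1,0,0,0,0,0,0],[1,0,0,0,0,0,0],[1,0,0,0,0,0,0],[1,0,0,0,0,0,0]]' && python3 -m pendant '[[1,0,0,-0.05,0,0,0],[1,0,0,-0.15,0,0,0],[1,0,0,-0.25,0,0,0],[1,0,0,-0.25,0,0,0]]'; python3 go.py .4605 .315 .2 10
```

```text
time: 3.22
ee_pos: [0.4742, -0.1567, 0.1384]
eef_rot: [0.996, 0.088, 0.0, 0.0]
ft_force: [0.4, -0.2, 0.1]
width: 0.0242
grip_force: 20.0
time: 3.72
ee_pos: [0.4756, -0.1569, 0.2165]
eef_rot: [0.996, 0.088, 0.002, 0.001]
ft_force: [0.7, 0.4, -1.0]
width: 0.0243
grip_force: 20.0
t 3.725 pos [ 0.4756 -0.1569  0.2165] yaw 10.12 q [ 0.72  0.1  -0.52  1.79  0.05  1.26 -1.21] w 0.0243 F [ 0.7  0.4 -1. ] 19.999977964907885
shift [ 0.2265 -1.5576  0.0519] turn [ 0.0013 -0.002   0.001 ] dist 0.472
```

```bash
python3 -m pendant '[[1,0.02,-0.12,0,0,0,-0.07],[1,0.04,-0.27,0,0,0,-0.14],[1,0.06,-0.42,0,0,0,-0.21],[1,0.08,-0.57,0,0,0,-0.28],[1,0.1,-0.72,0,0,0,-0.35],[1,0.13,-0.87,0,0,0,-0.42],[1,0.14,-0.95,0,0,0,-0.5],[1,0.14,-0.95,0,0,0,-0.58]]'; python3 go.py .4605 .315 .15 90
```

```text
time: 4.72
ee_pos: [0.4648, 0.1336, 0.2132]
eef_rot: [0.765, 0.644, -0.0, -0.0]
ft_force: [-0.1, -0.9, 0.3]
width: 0.0241
grip_force: 20.0
t 4.725 pos [0.4648 0.1336 0.2132] yaw 80.26 q [ 0.44  0.1  -0.85  1.82  0.08  1.26 -0.6 ] w 0.0241 F [-0.1 -0.9  0.3] 19.998599085956812
shift [ 0.5934 -0.1162  0.2111] turn [-0.0003 -0.0003 -0.0812] dist 0.192
```

```bash
python3 -m pendant '[[1,0.15,-0.03,0.05,0,0,-0.04],[1,0.3,-0.06,0.1,0,0,-0.08],[1,0.45,-0.09,0.15,0,0,-0.08],[1,0.59,-0.116,0.21,0,0,-0.08],[1,0.59,-0.116,0.21,0,0,-0.08],[1,0.59,-0.116,0.21,0,0,-0.08]]'; python3 go.py .4605 .315 .085 90
python3 - <<'E'
from h import *; from bench import optics
ims=[]
for n in("top","side"):
    c=optics.camera(n); pickle.dump(c,open(f"pics/{n}1.pkl","wb")); ims.append(c["pixels"])
a=cv2.resize(ims[0][160:270,180:290],(400,400),interpolation=cv2.INTER_CUBIC);b=cv2.resize(ims[1][110:210,250:350],(400,400),interpolation=cv2.INTER_CUBIC)
cv2.imwrite("pics/d1.png",np.hstack([a,b])[:,:,::-1])
E
```

```text
time: 5.48
ee_pos: [0.4629, 0.311, 0.1501]
eef_rot: [0.711, 0.703, -0.0, 0.0]
ft_force: [0.1, -0.4, -0.8]
width: 0.0239
grip_force: 20.0
t 5.475 pos [0.4629 0.311  0.1501] yaw 89.31 q [ 0.08  0.39 -0.91  1.71  0.33  1.2  -0.93] w 0.0239 F [ 0.1 -0.4 -0.8] 19.999838322401047
shift [ 0.0133 -0.008   0.217 ] turn [-0.0003  0.0003 -0.0057] dist 0.065
```

View pics/d1.png

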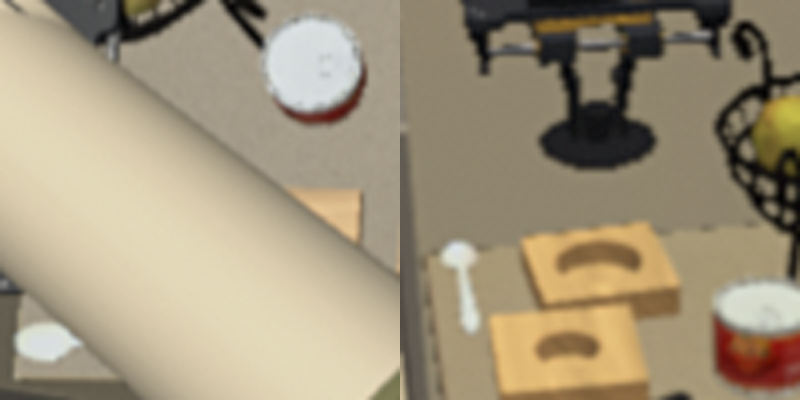

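The side view shows the cap level in the fingers, its flange centred near (598,140) in the composite. The fruit basket stands close beyond the block.

```bash
python3 - <<'E'
from h import *
c=load("top0");s=load("side1")
for z in(.0,.06,.12): print(z,onplane(c,[[205,172],[185,168],[166,148],[230,165],[245,140],[253,173]],z).round(3)[:,:2].tolist())
im=s["pixels"]; m=(im.max(2)<70); m[:,:283]=0;m[:,316:]=0;m[:130]=0;m[156:]=0
for y in range(132,153): k=np.where(m[y])[0]; print(y,k.min() if len(k) else None,k.max() if len(k) else None,end="; ")
print(); print(onplane(s,[[299.2,144.5]],.130),proj(s,[[.4629,.311,.1325],[.4629,.311,.1275],[.4629,.311,.16]]))
print("basket hook side",onplane(s,[[331,135]],.1))
E
```

```text
0.0 [[0.589, 0.358], [0.6, 0.416], [0.66, 0.475], [0.611, 0.288], [0.687, 0.248], [0.588, 0.221]]
0.06 [[0.572, 0.341], [0.583, 0.396], [0.639, 0.452], [0.593, 0.275], [0.665, 0.237], [0.571, 0.211]]
0.12 [[0.556, 0.324], [0.566, 0.376], [0.619, 0.429], [0.575, 0.262], [0.643, 0.226], [0.555, 0.202]]
132 292 306; 133 292 306; 134 292 306; 135 292 306; 136 292 306; 137 292 305; 138 292 305; 139 292 306; 140 291 308; 141 289 310; 142 287 312; 143 286 312; 144 285 313; 145 285 313; 146 286 312; 147 286 312; 148 287 310; 149 289 309; 150 290 306; 151 294 303; 152 None None; 
[[0.46373838 0.31324844 0.13      ]] [[299.00588685 144.09797705]
 [299.04654104 145.60729371]
 [298.78094019 135.71080767]]
basket hook side [[0.58191699 0.42312784 0.1       ]]
```

```bash
python3 - <<'E'
from h import *
c=load("top0");s=load("side0")
for z in(.06,.08,.1,.12,.14): print(z,[proj(s,onplane(c,[p],z)).round(0).tolist()[0] for p in([205,133],[205,172],[167,148],[244,130])])
a=cv2.resize(s["pixels"][100:200,315:425,::-1],None,fx=5,fy=5,interpolation=cv2.INTER_CUBIC)
b=cv2.resize(c["pixels"][85:185,155:260,::-1],None,fx=2.5,fy=2.5,interpolation=cv2.INTER_CUBIC)
o=np.zeros((500,800,3),np.uint8);o[:500,:550]=a;o[:250,537:799]=b[:250,:262];cv2.imwrite("pics/bk.png",o)
E
```

```text
0.06 [[367.0, 154.0], [333.0, 158.0], [346.0, 141.0], [379.0, 170.0]]
0.08 [[365.0, 149.0], [332.0, 153.0], [345.0, 137.0], [377.0, 165.0]]
0.1 [[364.0, 145.0], [330.0, 148.0], [343.0, 133.0], [375.0, 160.0]]
0.12 [[362.0, 140.0], [329.0, 143.0], [342.0, 128.0], [374.0, 154.0]]
0.14 [[360.0, 135.0], [327.0, 138.0], [341.0, 123.0], [372.0, 149.0]]
```

View pics/bk.png

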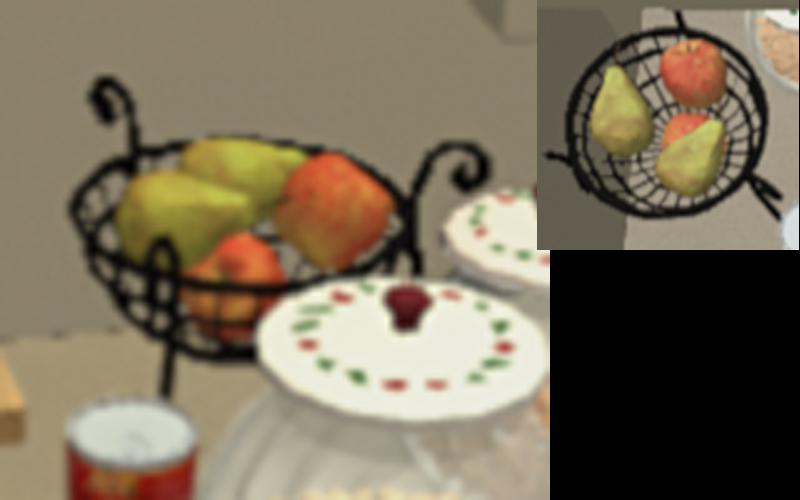

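The basket rim is about 0.12 m high, with its nearest edge at about (0.556, 0.324). I'll turn the gripper to yaw 48° so its body misses both the rim and the hooked leg.

```bash
python3 -m pendant '[[1,0.013,-0.008,0,0,0,0.08],[1,0.013,-0.008,0,0,0,0.16],[1,0.013,-0.008,0,0,0,0.24],[1,0.013,-0.008,0.05,0,0,0.32],[1,0.013,-0.008,0.1,0,0,0.344],[1,0.013,-0.008,0.15,0,0,0.344],[1,0.013,-0.008,0.15,0,0,0.344]]'; python3 go.py .4605 .315 .065 48
```

```text
time: 6.45
ee_pos: [0.4616, 0.3107, 0.1041]
eef_rot: [0.914, 0.405, -0.002, 0.002]
ft_force: [1.4, -9.0, -5.0]
width: 0.0239
grip_force: 20.0
t 6.45 pos [0.4616 0.3107 0.1041] yaw 47.79 q [-0.04  0.4  -0.76  1.76  0.31  1.1  -1.64] w 0.0239 F [ 1.4 -9.  -5. ] 20.00008243136108
shift [ 0.0088 -0.0128  0.1302] turn [ 0.0015  0.0023 -0.0018] dist 0.039
```

```bash
python3 -m pendant '[[1,0,0,0,0,0,-0.08],[1,0,0,0,0,0,-0.14],[1,0,0,0,0,0,-0.14]]'; python3 go.py .4605 .315 .065 65
python3 - <<'E'
from h import *; from bench import optics
ims=[]
for n in("top","side"):
    c=optics.camera(n); pickle.dump(c,open(f"pics/{n}2.pkl","wb")); ims.append(c["pixels"])
a=cv2.resize(ims[0][120:220,170:270],(400,400),interpolation=cv2.INTER_CUBIC);b=cv2.resize(ims[1][110:210,250:350],(400,400),interpolation=cv2.INTER_CUBIC)
cv2.imwrite("pics/d2.png",np.hstack([a,b])[:,:,::-1])
E
```

```text
time: 6.82
ee_pos: [0.4613, 0.3144, 0.1058]
eef_rot: [0.845, 0.535, 0.0, 0.0]
ft_force: [0.2, -0.3, -1.8]
width: 0.0242
grip_force: 20.0
t 6.825 pos [0.4613 0.3144 0.1058] yaw 64.67 q [-0.    0.42 -0.82  1.76  0.34  1.11 -1.37] w 0.0242 F [ 0.2 -0.3 -1.8] 19.99894369393587
shift [ 0.0007 -0.0036  0.1361] turn [ 0.0004 -0.0001 -0.0027] dist 0.041
```

View pics/d2.png

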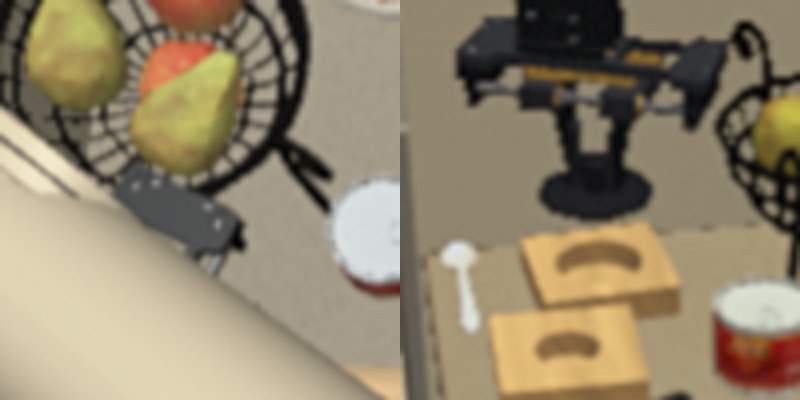

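The gripper end clears the basket in plan by little. The earlier −9 N at yaw 48° matches the wall at y≈0.40, so I'll use yaw 60° and go down watching the force.

```bash
python3 -m pendant '[[1,0,-0.003,0,0,0,0.04],[1,0,-0.003,0.05,0,0,0.04],[1,0,-0.003,0.1,0,0,0.04],[1,0,-0.003,0.135,0,0,0.04],[1,0,-0.003,0.135,0,0,0.04]]'; python3 go.py .4605 .315 .049 60
```

```text
time: 7.55
ee_pos: [0.4591, 0.3155, 0.0636]
eef_rot: [0.866, 0.5, -0.001, -0.0]
ft_force: [0.3, -0.0, 0.1]
width: 0.0239
grip_force: 20.0
t 7.55 pos [0.4591 0.3155 0.0636] yaw 60.05 q [-0.04  0.47 -0.78  1.79  0.37  1.04 -1.48] w 0.0239 F [ 0.3 -0.   0.1] 20.00001009553671
shift [0.001  0.0048 0.0487] turn [-0.0006  0.0008  0.0004] dist 0.015
```

```bash
python3 -m pendant '[[1,0.001,0.005,0,0,0,0],[1,0.001,0.005,0.015,0,0,0],[1,0.001,0.005,0.03,0,0,0],[1,0.001,0.005,0.045,0,0,0],[1,0.001,0.005,0.045,0,0,0]]'; python3 go.py .4605 .315 .049 60
```

```text
time: 8.18
ee_pos: [0.4609, 0.3153, 0.0509]
eef_rot: [0.866, 0.5, -0.0, 0.0]
ft_force: [0.3, -0.0, -0.5]
width: 0.0243
grip_force: 20.0
t 8.175 pos [0.4609 0.3153 0.0509] yaw 60.04 q [-0.05  0.49 -0.77  1.8   0.39  1.02 -1.49] w 0.0243 F [ 0.3 -0.  -0.5] 20.000028340145946
shift [-0.0014 -0.0008  0.0064] turn [-0.0002  0.0003  0.0003] dist 0.002
```

```bash
python3 -m pendant '[[1,0,0,0.006,0,0,0],[1,0,0,0.01,0,0,0],[1,0,0,0.01,0,0,0]]' && python3 -m pendant '[[-0.2,0,0,0,0,0,0],[-0.2,0,0,0,0,0,0],[-0.2,0,0,0,0,0,0],[-0.2,0,0,0,0,0,0],[-0.2,0,0,0,0,0,0]]'; python3 go.py .4605 .315 .15 60
```

```text
time: 8.55
ee_pos: [0.4614, 0.3154, 0.0494]
eef_rot: [0.866, 0.5, 0.0, 0.0]
ft_force: [-3.4, -3.4, 10.9]
width: 0.0241
grip_force: 20.0
time: 9.18
ee_pos: [0.4612, 0.3154, 0.0483]
eef_rot: [0.866, 0.5, -0.0, 0.0]
ft_force: [0.2, 0.2, 0.1]
width: 0.0516
grip_force: 0.0
t 9.175 pos [0.4612 0.3154 0.0483] yaw 60.03 q [-0.05  0.49 -0.77  1.8   0.39  1.01 -1.49] w 0.0516 F [0.2 0.2 0.1] 0.0
shift [-0.0023 -0.0014 -0.3389] turn [0.     0.     0.0002] dist 0.102
```

```bash
python3 -m pendant '[[-0.2,0,0,-0.1,0,0,0],[-0.2,0,0,-0.24,0,0,0],[-0.2,0,0,-0.34,0,0,0],[-1,0,0,-0.34,0,0,0]]'; python3 go.py .461 .0577 .15 25.5
```

```text
time: 9.68
ee_pos: [0.4622, 0.3163, 0.1527]
eef_rot: [0.866, 0.5, 0.002, 0.0]
ft_force: [0.7, 1.0, -0.7]
width: 0.057
grip_force: 0.0
t 9.675 pos [0.4622 0.3163 0.1527] yaw 60.03 q [ 0.01  0.36 -0.83  1.71  0.29  1.19 -1.42] w 0.057 F [ 0.7  1.  -0.7] 0.0
shift [-0.7489  0.4272  0.0074] turn [ 0.0006 -0.0019  0.2877] dist 0.259
```

```bash
python3 -m pendant '[[-1,-0.12,0.07,0,0,0,0],[-1,-0.26,0.15,0,0,0,0.03],[-1,-0.4,0.23,0,0,0,0.1],[-1,-0.53,0.3,0,0,0,0.17],[-1,-0.65,0.37,0,0,0,0.24],[-1,-0.749,0.427,0,0,0,0.288],[-1,-0.749,0.427,0,0,0,0.288],[-1,-0.749,0.427,0,0,0,0.288]]'; python3 go.py .461 .0577 .08 25.5
python3 - <<'E'
from h import *; from bench import optics
c=optics.camera("top"); pickle.dump(c,open("pics/top3.pkl","wb")); t=c["pixels"]
c=optics.camera("side"); pickle.dump(c,open("pics/side3.pkl","wb")); ims=c["pixels"]
a=cv2.resize(t[180:280,180:280],(400,400),interpolation=cv2.INTER_CUBIC);b=cv2.resize(ims[150:250,250:350],(400,400),interpolation=cv2.INTER_CUBIC)
cv2.imwrite("pics/d3.png",np.hstack([a,b])[:,:,::-1])
E
```

```text
time: 10.68
ee_pos: [0.4596, 0.0574, 0.1499]
eef_rot: [0.975, 0.221, -0.0, -0.0]
ft_force: [-1.3, 0.9, 0.3]
width: 0.087
grip_force: 0.0
t 10.675 pos [0.4596 0.0574 0.1499] yaw 25.56 q [ 0.42  0.1  -0.66  1.95  0.06  1.12 -1.4 ] w 0.087 F [-1.3  0.9  0.3] 0.0
shift [0.0046 0.0012 0.2332] turn [-0.0002  0.0002  0.0005] dist 0.07
```

View pics/d3.png

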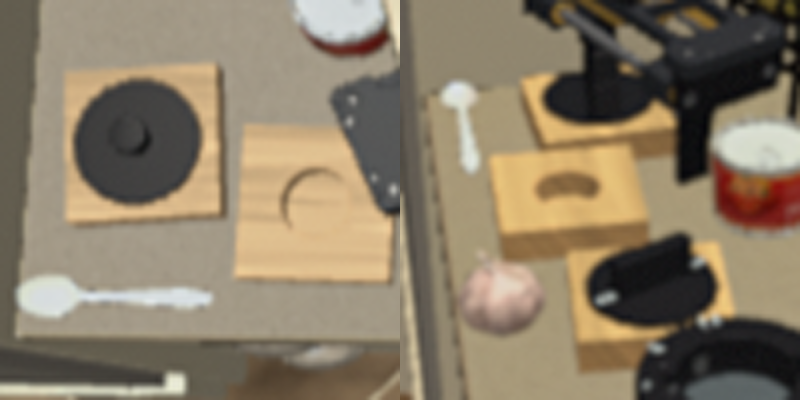

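The cap lies flat, centred on the left block (flange centre about (137,140)). The lid is undisturbed and the spoon, garlic and tin have not moved.

```bash
python3 -m pendant '[[-1,0.0046,0.001,0.08,0,0,0],[-1,0.0046,0.001,0.17,0,0,0],[-1,0.0046,0.001,0.25,0,0,0],[-1,0.0046,0.001,0.31,0,0,0],[-1,0.0046,0.001,0.333,0,0,0],[-1,0.0046,0.001,0.333,0,0,0],[-1,0.0046,0.001,0.333,0,0,0]]'; python3 go.py .461 .0577 .05 25.5
```

```text
time: 11.65
ee_pos: [0.4619, 0.0572, 0.0512]
eef_rot: [0.975, 0.22, 0.001, 0.0]
ft_force: [0.3, -0.5, 0.8]
width: 0.0871
grip_force: 0.0
t 11.65 pos [0.4619 0.0572 0.0512] yaw 25.47 q [ 0.37  0.25 -0.64  2.04  0.19  0.91 -1.5 ] w 0.0871 F [ 0.3 -0.5  0.8] 0.0
shift [-0.002  -0.0028  0.0041] turn [ 0.0003 -0.0005 -0.0002] dist 0.002
```

```bash
python3 -m pendant '[[1,0,0,0,0,0,0],[1,0,0,0,0,0,0],[1,0,0,0,0,0,0],[1,0,0,0,0,0,0],[1,0,0,0,0,0,0],[1,0,0,0,0,0,0],[1,0,0,0,0,0,0],[1,0,0,0,0,0,0]]' 40 && python3 -m pendant '[[1,0,0,0,0,0,0],[1,0,0,0,0,0,0],[1,0,0,0,0,0,0]]'; python3 go.py .461 .0577 .05 25.5
```

```text
time: 12.65
ee_pos: [0.4614, 0.057, 0.0505]
eef_rot: [0.975, 0.22, 0.0, 0.0]
ft_force: [0.7, -0.1, 0.1]
width: 0.0149
grip_force: 0.2
time: 13.02
ee_pos: [0.4613, 0.057, 0.0505]
eef_rot: [0.975, 0.22, 0.0, 0.0]
ft_force: [0.4, -1.5, 0.3]
width: 0.0137
grip_force: 40.0
t 13.025 pos [0.4613 0.057  0.0505] yaw 25.47 q [ 0.37  0.25 -0.64  2.04  0.19  0.91 -1.5 ] w 0.0137 F [ 0.4 -1.5  0.3] 39.996897177770734
shift [-0.     -0.0025  0.0016] turn [ 0.0001  0.     -0.0003] dist 0.001
```

```bash
python3 -m pendant '[[1,0,0,-0.06,0,0,0],[1,0,0,-0.17,0,0,0],[1,0,0,-0.28,0,0,0],[1,0,0,-0.4,0,0,0],[1,0,0,-0.48,0,0,0],[1,0,0,-0.48,0,0,0]]'; python3 go.py .474 -.1572 .19 2.3
```

```text
time: 13.78
ee_pos: [0.4623, 0.0575, 0.1969]
eef_rot: [0.975, 0.221, 0.002, 0.001]
ft_force: [0.0, -1.0, -1.6]
width: 0.0137
grip_force: 40.0
t 13.775 pos [0.4623 0.0575 0.1969] yaw 25.49 q [ 0.44  0.05 -0.67  1.89  0.03  1.21 -1.37] w 0.0137 F [ 0.  -1.  -1.6] 39.9962807726115
shift [-0.2728  0.6627  0.0234] turn [ 0.0006 -0.0019  0.1932] dist 0.215
```

```bash
python3 -m pendant '[[1,-0.05,0.12,0,0,0,0.04],[1,-0.11,0.26,0,0,0,0.08],[1,-0.16,0.4,0,0,0,0.12],[1,-0.22,0.54,0,0,0,0.16],[1,-0.273,0.663,0.02,0,0,0.193],[1,-0.273,0.663,0.02,0,0,0.193],[1,-0.273,0.663,0.02,0,0,0.193],[1,-0.273,0.663,0.02,0,0,0.193]]'; python3 go.py .474 -.1572 .165 2.3
python3 - <<'E'
from h import *; from bench import optics
c=optics.camera("side"); pickle.dump(c,open("pics/side4.pkl","wb"));b=cv2.resize(c["pixels"][190:290,280:400],None,fx=6,fy=6,interpolation=cv2.INTER_CUBIC)
cv2.imwrite("pics/d4.png",b[:,:,::-1])
E
```

```text
time: 14.78
ee_pos: [0.473, -0.1564, 0.1884]
eef_rot: [1.0, 0.021, -0.0, -0.0]
ft_force: [-0.5, 0.4, -0.8]
width: 0.0138
grip_force: 40.0
t 14.775 pos [ 0.473  -0.1564  0.1884] yaw 2.45 q [ 0.65  0.12 -0.45  1.83  0.05  1.2  -1.34] w 0.0138 F [-0.5  0.4 -0.8] 39.996382584795356
shift [0.0032 0.0028 0.078 ] turn [-0.0001  0.      0.0012] dist 0.023
```

View pics/d4.png

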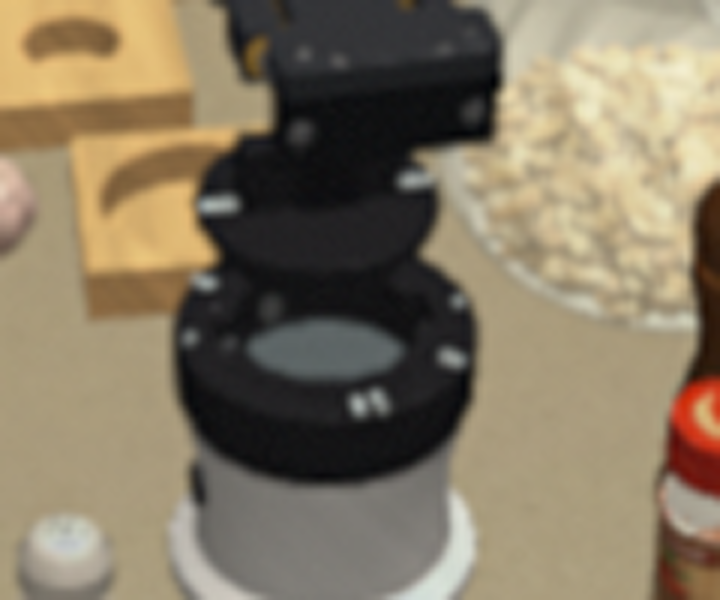

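The lid hangs level above the open mouth, its marks at about (218,204) and (414,180). The mouth's dots are at (190,338) and (458,300).

```bash
python3 - <<'E'
from h import *
c=load("side4"); f=lambda P:(np.array(P)+.5)/6-.5+[280,190]
w=onplane(c,f([[218,204],[414,180]]),.1715);d=w[1]-w[0];print("lid",w.mean(0),np.degrees(np.arctan2(d[1],d[0])),np.hypot(*d[:2]))
w=onplane(c,f([[190,338],[458,300],[204,282],[452,357]]),.116)
for i in(0,2): d=w[i+1]-w[i];print("mouth",w[i:i+2].mean(0),np.degrees(np.arctan2(d[1],d[0])))
E
```

```text
lid [ 0.47112881 -0.15511266  0.1715    ] 1.6789698795045662 0.07261126539325828
mouth [ 0.47427347 -0.15837321  0.116     ] 2.7519065264755165
mouth [ 0.47456035 -0.15844215  0.116     ] -37.051774615557854
```

```bash
python3 -m pendant '[[1,0.003,0.003,0.03,0,0,0.001],[1,0.003,0.003,0.06,0,0,0.001],[1,0.003,0.003,0.085,0,0,0.001],[1,0.003,0.003,0.085,0,0,0.001]]'; python3 go.py .474 -.1572 .14 2.3
```

```text
time: 15.32
ee_pos: [0.4734, -0.1584, 0.1621]
eef_rot: [1.0, 0.019, -0.001, -0.0]
ft_force: [0.4, 0.0, -1.6]
width: 0.014
grip_force: 40.0
t 15.325 pos [ 0.4734 -0.1584  0.1621] yaw 2.2 q [ 0.65  0.15 -0.45  1.86  0.07  1.15 -1.36] w 0.014 F [ 0.4  0.  -1.6] 39.99631586484611
shift [ 0.0023 -0.0039  0.0738] turn [-0.0003  0.0006 -0.0009] dist 0.022
```

```bash
python3 -m pendant '[[1,0.005,0,0,0,0,0],[1,0.005,0,0.015,0,0,0],[1,0.005,0,0.03,0,0,0],[1,0.005,0,0.04,0,0,0],[1,0.005,0,0.04,0,0,0]]'; python3 go.py .475 -.1583 .1395 2.3
```

```text
time: 15.95
ee_pos: [0.4752, -0.1585, 0.1507]
eef_rot: [1.0, 0.019, -0.0, -0.0]
ft_force: [1.5, -0.2, -0.7]
width: 0.0134
grip_force: 40.0
t 15.95 pos [ 0.4752 -0.1585  0.1507] yaw 2.19 q [ 0.65  0.16 -0.45  1.87  0.08  1.13 -1.36] w 0.0134 F [ 1.5 -0.2 -0.7] 39.99628812074661
shift [-0.0005 -0.0006  0.0373] turn [-0.0001  0.0002 -0.0009] dist 0.011
```

```bash
python3 -m pendant '[[1,0,0,0.012,0,0,0],[1,0,0,0.024,0,0,0],[1,0,0,0.036,0,0,0],[1,0,0,0.042,0,0,0],[1,0,0,0.042,0,0,0]]'; python3 go.py .475 -.1583 .1395 2.3
```

```text
time: 16.58
ee_pos: [0.4753, -0.1585, 0.1395]
eef_rot: [1.0, 0.019, -0.0, 0.0]
ft_force: [-6.4, 1.8, 12.9]
width: 0.0139
grip_force: 40.0
t 16.575 pos [ 0.4753 -0.1585  0.1395] yaw 2.19 q [ 0.64  0.17 -0.45  1.88  0.08  1.1  -1.37] w 0.0139 F [-6.4  1.8 12.9] 39.99696725048125
shift [-0.001  -0.0007 -0.0002] turn [ 0.0002  0.0001 -0.0009] dist 0.0
```

```bash
python3 -m pendant '[[1,-0.003,0,-0.002,0,0,0],[1,-0.003,0,-0.002,0,0,0.03],[1,-0.003,0,-0.002,0,0,0.07],[1,-0.003,0,-0.002,0,0,0.11],[1,-0.003,0,-0.002,0,0,0.15],[1,-0.003,0,-0.002,0,0,0.18],[1,-0.003,0,-0.002,0,0,0.18]]'; python3 go.py .474 -.158 .1395 -37.7; python3 -c "from bench import r;print(r.read_state()['torque'])"
```

```text
time: 17.45
ee_pos: [0.4749, -0.1587, 0.1395]
eef_rot: [0.986, -0.168, 0.001, 0.0]
ft_force: [-0.1, 0.5, 6.1]
width: 0.0137
grip_force: 40.0
t 17.45 pos [ 0.4749 -0.1587  0.1395] yaw -19.39 q [ 0.61  0.17 -0.41  1.89  0.08  1.1  -1.74] w 0.0137 F [-0.1  0.5  6.1] 39.99860214069486
shift [-0.0036 -0.0014 -0.0001] turn [ 0.     -0.0006  0.1526] dist 0.001
[ 0.02803309  0.09882308 -0.09521341]
```

```bash
python3 -m pendant '[[1,0,0,0,0,0,0.04],[1,0,0,0,0,0,0.08],[1,0,0,0,0,0,0.12],[1,0,0,0,0,0,0.15],[1,0,0,0,0,0,0.153],[1,0,0,0,0,0,0.153]]'; python3 go.py .474 -.158 .1395 -37.7
python3 - <<'E'
from h import *; from bench import optics
c=optics.camera("side"); pickle.dump(c,open("pics/side5.pkl","wb"));b=cv2.resize(c["pixels"][200:290,250:370],None,fx=6,fy=6,interpolation=cv2.INTER_CUBIC)
cv2.imwrite("pics/d5.png",b[:,:,::-1])
E
```

```text
time: 18.2
ee_pos: [0.4749, -0.1587, 0.1395]
eef_rot: [0.946, -0.323, 0.001, 0.0]
ft_force: [-0.4, -0.3, 5.4]
width: 0.0136
grip_force: 40.0
t 18.2 pos [ 0.4749 -0.1587  0.1395] yaw -37.66 q [ 0.59  0.17 -0.39  1.89  0.07  1.1  -2.05] w 0.0136 F [-0.4 -0.3  5.4] 40.0174723751843
shift [-0.0038 -0.0002 -0.0001] turn [-0.0001 -0.0006  0.0003] dist 0.001
```

View pics/d5.png

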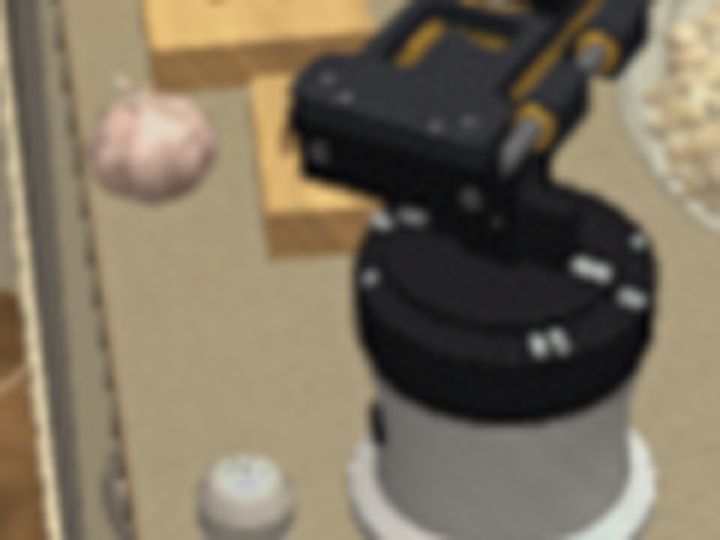

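The lid is flush in the mouth. Its marks, at (410,215) and (592,268), lie in line with the long bars at (382,221) and (632,297); I'll check the angle.

```bash
python3 - <<'E'
from h import *
c=load("side5"); f=lambda P:(np.array(P)+.5)/6-.5+[250,200]
for P,z in(([[410,215],[592,268]],.1225),([[382,221],[632,297]],.116)):
    w=onplane(c,f(P),z);d=w[1]-w[0];print(w.mean(0),np.degrees(np.arctan2(d[1],d[0])))
E
python3 -m pendant '[[1,0,0,0,0,0,0],[1,0,0,0,0,0,0],[1,0,0,0,0,0,0]]'
```

```text
[ 0.47273918 -0.15580019  0.1225    ] -36.33938824653553
[ 0.4742412 -0.1580636  0.116    ] -37.174042162794215
time: 18.62
ee_pos: [0.4749, -0.1587, 0.1395]
eef_rot: [0.946, -0.323, 0.001, 0.0]
ft_force: [-0.1, -0.9, 5.4]
width: 0.0135
grip_force: 40.0
```

The lid is within about 1° of the mark, seated and still.

```bash
python3 -c "from bench import r;print(r.close_job())"
```

```text
the job is handed in; nothing more can be done
None
```

I've handed the job in at about 18.6 s of the 54 s: the cap is home in its own well, and the lid is seated in the mouth with its wing within about 1° of the pulse mark, still gripped at 40 N; the hand-in returned no verdict.

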